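# Zero the batch counter and gather the spacers at the tote's spout

## Robot

A 7-joint arm with a two-finger parallel gripper is mounted at the origin on the work surface. World frame = base frame: x ahead of the robot, y to its left, z up, the work surface at z = 0. Lengths are in m, angles in rad, forces in N, time in s.
With the tool pointing down it reaches from about 0.425 to 0.875 m from the base axis. Payload 4.7 kg.
Tool frame: the origin (TCP) lies on the mounting face of the last link; the fingertips stand 182 mm ahead of it and the grasp point (between the pads) lies ahead of it (ctrl.grip_point_offset is the z of the grasp point in the tool frame, in m); z points along the fingers, y is the line along which they close (so a half turn about z gives the same grasp; the last joint's range is limited). The gripper opens to 87 mm and grips with 3 to 60 N. Pads are 19 mm wide; open, the fingers measure 117 mm over their backs; the gripper's body (75 mm by 190 mm) begins 51 mm behind the grasp point.
Start: joints at [1.118, 0.321, -0.07, 1.45, 0.023, 1.371, -0.057], TCP at [0.293, -0.58, 0.405] pointing down, gripper open.
Joint ranges: [-2.86, 2.86], [-0.3, 2.09], [-1.38, 1.24], [0.06, 2.45], [-1.56, 4.7], [0.09, 2.05], [-2.69, 2.69]. Speed limits (rad/s): [2.57, 2.57, 3.14, 3.14, 3.14, 3.14, 3.14].

## Interface

Orientations are given as a rotation vector (axis times angle).
In Python, from bench import ctrl gives the robot as it stands.
- The arm moves only by the shell command python3 -m inch 'ROWS' [FORCE]. ROWS is rows parted by semicolons, their numbers by spaces, 1 to 20 of them, each of 5 numbers: dx, dy, dz in m, then a turn about the tool's z in rad, then the opening from 0.0 (shut) to 1.0 (fully open); each row is the pose to reach, as a shift and turn from the pose commanded when the command began, along the tool's axes at that moment; what a row does not reach only later rows make up. A row lasts 1/10 s, in which the tool goes at most 0.05 m and 0.15 rad, less where a joint would pass 70% of its speed; a pose out of reach is approached as far as the arm can. The fingers move at their own pace and stop on an object; FORCE is the grip in N (left out, the last holds). Time passes only in rows, so rows that do not move let the fingers close. It prints the time, the measured TCP pose, the force, the opening and the grip force at its end.
- ctrl.get_state(): the state, without advancing time (a new reading comes with each control period).
- ctrl.get_image(name): name is "side" or "top"; returns (picture, depth): 480x640x3 uint8, red, green, blue; 480x640 float32, m along the optical axis (not along the pixel's ray), 0 where there is no reading.
- ctrl.camera_model(name): a dict with "vertical_fov" (degrees; the focal length in pixels is half the picture's height over the tangent of half this angle, whatever the lens; pixels are square), "cx", "cy" (the principal point, pixels), "rvec" (rotation vector, rad) and "tvec" (3), from world to camera coordinates, as OpenCV has them. Camera axes: x right, y down, z forward; pixel columns grow to the right and rows downward; lengths in m; the calibration is good to about 2 mm. A picture is of the moment at which its call begins. camera_model takes no time and is no camera call.
- ctrl.close_job(): hands the job in; it is judged then, once.
The state is a dict: "time": time; "joint_positions": joint angles; "qd": joint speeds; "joint_torque": joint torques, N m; "position": TCP position; "tool_rot": TCP orientation; "ft_force": force on the tool from outside, world axes, zero at the start; "torque": the same for the moment, N m; "grip_width": opening from 0.0 (shut) to 1.0 (fully open); "grip_force": force on a finger pad.
Only numpy, scipy, OpenCV 4.12 (cv2) and the standard library are available. Lean on these libraries where they do the work, as an engineer would, in place of code of your own. Each camera call takes 0.05 s, during which the arm holds its last target. There are 200 camera calls.

## Task

Get the next batch of spacers ready to be poured and counted: first turn the counter's reset knob back (anticlockwise) to its zero stop, then lift the tote by its carrying bar and tilt it until all five spacers have slid together into the corner with the pouring spout, without pouring any out. Finish while holding it like that, still and tilted, with even its lowest corner about 10 cm clear of the bench; do not put it down, and leave the other things on the bench where they are.

Things in the scene. Friction and masses are not known exactly. Their poses are not given: they have to be found in the camera images.
- counter: Batch counter fixed to the bench: grey box 100 x 100 x 45 mm with a round reset knob on top, at its centre. Origin: centre of its underside. Its -x side has the number window; a small steel pin stands on top at the middle of its -x edge and marks zero.
- knob_grip (a point): Point on the knob's vertical axis at the height to grip, 82 mm above the bench. The knob has a straight bar to pinch, 14 mm thick, 42 mm long, from 59 to 89 mm above the bench, over a disc of 44 mm diameter. The bar's white line points to the zero pin when the knob is at zero.
- knob (a joint): Reset knob angle in rad: 0 at the zero stop (hard stop), growing clockwise seen from above. At 0 the grip bar lies along the counter's x axis; at q the bar's direction is the counter's yaw minus q. Turn anticlockwise to zero it. Starts at 0.6 to 1.3; friction 0.04 N m, stays where left.
- tote: Loose grey open tote, 180 (x) x 120 (y) x 45 mm, walls and floor 4 mm, about 0.3 kg. A carrying bar runs along its x axis over the middle: 14 mm thick, 22 mm high, 192 mm long, from 100 to 122 mm above the underside, on an upright at each end wall. Only its +x +y corner has a pouring spout, jutting out 28 mm at the rim. Origin: centre of its underside. Any yaw.
- tote_grip (a point): Middle of the tote's carrying bar, 111 mm above the tote's underside: the place to pinch it.
- spout_corner (a point): Inside floor corner of the tote at the spout: 86 mm along +x, 56 mm along +y, 4 mm above the tote's underside.
- spacer0: Loose yellow printed spacer in the tote, cylinder 16 mm diameter, 14 mm tall, 12 g. Origin: its centre. Spacers slide on the slick tote floor from about 14 degrees of tilt; to slide along its walls right into a corner they need 30 to 35 degrees towards that corner.
- spacer1: Loose yellow printed spacer in the tote, cylinder 16 mm diameter, 14 mm tall, 12 g. Origin: its centre. Spacers slide on the slick tote floor from about 14 degrees of tilt; to slide along its walls right into a corner they need 30 to 35 degrees towards that corner.
- spacer2: Loose yellow printed spacer in the tote, cylinder 16 mm diameter, 14 mm tall, 12 g. Origin: its centre. Spacers slide on the slick tote floor from about 14 degrees of tilt; to slide along its walls right into a corner they need 30 to 35 degrees towards that corner.
- spacer3: Loose yellow printed spacer in the tote, cylinder 16 mm diameter, 14 mm tall, 12 g. Origin: its centre. Spacers slide on the slick tote floor from about 14 degrees of tilt; to slide along its walls right into a corner they need 30 to 35 degrees towards that corner.
- spacer4: Loose yellow printed spacer in the tote, cylinder 16 mm diameter, 14 mm tall, 12 g. Origin: its centre. Spacers slide on the slick tote floor from about 14 degrees of tilt; to slide along its walls right into a corner they need 30 to 35 degrees towards that corner.
- tray: Bystander: loose empty black tray, 100 x 80 x 25 mm, no handle and no spout. Origin: centre of its underside.
- rail: Bystander: loose steel guide rail 180 x 15 mm with a carriage, 28 mm high in all. Origin: centre of the underside.
- wheel: Bystander: loose yellow printed spoked wheel, 155 mm across, 14 mm thick, lying flat. Origin: centre of its underside.
- driver: Bystander: loose screwdriver 200 mm long, 26 mm thick. Origin: under its middle.
- extrusion: Bystander: loose black bar 90 x 20 x 20 mm. Origin: centre of its underside.
- tubes: Bystander: three yellow tubes joined side by side, 70 x 49 x 16 mm, loose. Origin: centre of its underside.
Not all that is in view belongs to the job. Leave any orange or purple look-alike of the counter alone.

How it is judged:
On the way, in this order (a step that is already met when the one before it is completed fails the run):
1. the counter's reset knob is turned back to its zero stop (value of joint knob below 0.08 rad), for 0.2 s.
2. then the tote is lifted clear of the bench by the gripper (height (world z) of each of spout_corner, tote above 0.03 m and contact force between tote and the fingers above 1 N), for 0.2 s.
At the end, for the whole second after the job is handed in: Knob within 0.08 rad of zero. Only the fingers hold the tote: its inside spout corner over 50 mm above the bench, tilted 15 to 54 degrees, still (under 30 mm/s). Each of the five spacers' centres within 68 mm of that corner, at rest (value of joint knob below 0.08 rad and height (world z) of spout_corner above 0.05 m and angle between tote's own z axis and vertical between 0.26 and 0.95 rad and contact force between tote and the fingers above 1 N and linear speed of each of tote, spacer0, spacer1, spacer2, spacer3, spacer4 below 0.03 m/s and contact force between tote and counter below 0.2 N and contact force between tote and tray below 0.2 N and contact force between tote and rail below 0.2 N and contact force between tote and wheel below 0.2 N and contact force between tote and driver below 0.2 N and contact force between tote and extrusion below 0.2 N and contact force between tote and tubes below 0.2 N and distance between each of spacer0, spacer1, spacer2, spacer3, spacer4 and spout_corner below 0.068 m); the arm keeps its last pose, push and grip.
It fails at once if one of the other loose things on the bench is pushed more than 40 mm (distance of any of tray, rail, wheel, driver, extrusion, tubes from where it was at the start of the episode above 0.04 m).
It also fails if it takes over 54 s, if anything falls off the work surface, if the arm or the gripper's body presses on something with over 40 N, if the wrist force passes 120 N, or if a joint passes its speed limit or range.

## Working session

There is one attempt and no reset: what is moved stays moved. The work goes in short steps, Python scripts to look and compute and a shell command to move; the robot and the scene stay as the last step left them, time stands still between calls to the robot, and variables do not carry over. Pictures are saved under pics/ and viewed, at most 10 in all, crops included, and the job is handed in when it is done.

```bash
mkdir -p pics; ls; cat > h.py <<'E'
import numpy as np, cv2
from bench import ctrl
def cam(n):
    m=ctrl.camera_model(n); R=cv2.Rodrigues(np.array(m["rvec"],float))[0]; t=np.array(m["tvec"],float).ravel()
    return 240/np.tan(np.radians(m["vertical_fov"])/2),m["cx"],m["cy"],R,t
def ray(n,u,v):
    f,cx,cy,R,t=cam(n); return -R.T@t, R.T@np.array([(u-cx)/f,(v-cy)/f,1])
def onz(n,u,v,z):
    o,d=ray(n,u,v); return o+d*(z-o[2])/d[2]
def pts(n,depth):
    f,cx,cy,R,t=cam(n); v,u=np.mgrid[:480,:640]
    p=np.stack([(u-cx)/f*depth,(v-cy)/f*depth,depth],-1); return (p-t)@R
def proj(n,p):
    f,cx,cy,R,t=cam(n); q=R@np.array(p)+t; return q[0]/q[2]*f+cx,q[1]/q[2]*f+cy
def tri(n1,uv1,n2,uv2):
    o1,d1=ray(n1,*uv1);o2,d2=ray(n2,*uv2)
    s=np.linalg.lstsq(np.c_[d1,-d2],o2-o1,rcond=None)[0]
    a,b=o1+s[0]*d1,o2+s[1]*d2; return (a+b)/2,np.linalg.norm(a-b)
E
python3 - <<'E'
from h import *
for n in("top","side"):
    im,d=ctrl.get_image(n); cv2.imwrite(f"pics/{n}0.png",im[:,:,::-1]); np.savez(f"{n}0.npz",im=im,d=d)
    print(n,ctrl.camera_model(n),(d>0).mean())
s=ctrl.get_state(); print(s, ctrl.grip_point_offset)
E
```

```text
pics
top {'vertical_fov': 48.77774993718667, 'cx': 319.4533974727216, 'cy': 237.15959906645455, 'rvec': array([ 2.11356224, -2.15258154,  0.20765717]), 'tvec': array([0.00563919, 0.52046065, 1.31667345])} 0.9962337239583333
side {'vertical_fov': 56.15979714191922, 'cx': 321.53039189833567, 'cy': 229.74496958498355, 'rvec': array([ 0.14081587, -2.73825251,  1.48406   ]), 'tvec': array([0.48643805, 0.10605758, 1.36584812])} 0.9958430989583333
{'time': 0.1, 'joint_positions': array([ 1.11811278,  0.32175582, -0.07008946,  1.45159938,  0.02264144,
        1.37083309, -0.0569119 ]), 'qd': array([ 0.00157187, -0.00504551,  0.00120865, -0.00307675,  0.00035257,
       -0.00091521,  0.00085783]), 'joint_torque': array([ 1.43049579e-04, -4.92569876e+01, -4.05533854e-01, -3.13400745e+01,
       -6.42759749e-02,  3.94937466e-02,  6.55022362e-06]), 'position': array([ 0.292387  , -0.58030023,  0.40374287]), 'tool_rot': array([-3.05472886e+00, -7.26230180e-01,  8.63653660e-04]), 'ft_force': array([-0.02384276, -1.44081767,  0.09027442]), 'torque': array([ 0.01757239, -0.04531642, -0.01482919]), 'grip_force': 0.0, 'grip_width': 0.9993953781944267} 0.1635
```

View pics/top0.png

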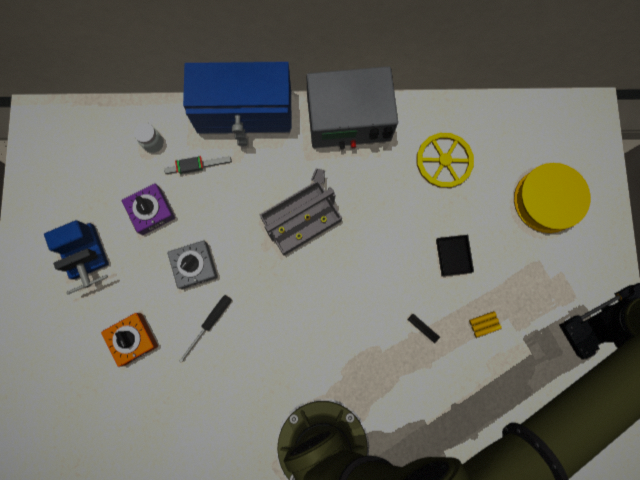

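View pics/side0.png

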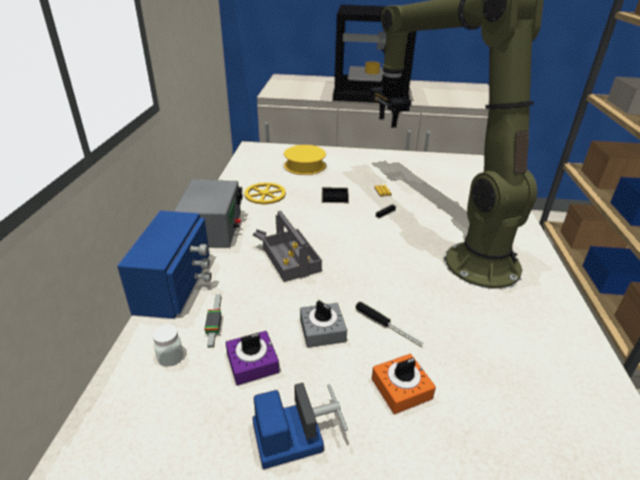

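Top view: counter look-alikes are grey (192,264), purple (148,208) and orange (129,339). I choose the grey one, which the side view shows at (323,322). The tote is at (302,215), with its spout at (320,178). Next is a close crop of the choice, with measurements.

```bash
python3 - <<'E'
from h import *
T=np.load("top0.npz");S=np.load("side0.npz")
a=cv2.resize(T["im"][235:295,160:225],None,fx=6,fy=6,interpolation=2)
b=cv2.resize(T["im"][160:265,250:350],None,fx=4,fy=4,interpolation=2)
c=np.zeros((430,800,3),np.uint8);c[:360,:390]=a;c[:420,395:795]=b
cv2.imwrite("pics/crop.png",c[:,:,::-1])
P=pts("top",T["d"])
def stat(x0,x1,y0,y1,zl,zh):
    q=P[y0:y1,x0:x1].reshape(-1,3);uv=np.stack(np.meshgrid(np.arange(x0,x1),np.arange(y0,y1)),-1).reshape(-1,2)
    m=(q[:,2]>zl)&(q[:,2]<zh)&(T["d"][y0:y1,x0:x1].ravel()>0)
    r=cv2.minAreaRect((q[m,:2]*1000).astype(np.float32));print(zl,zh,m.sum(),"c",np.median(q[m],0).round(4),"rect",r, "pxmean",uv[m].mean(0)); return q[m]
print("bench z",np.median(P[330:400,230:280,2]))
stat(160,225,235,295,.035,.052); stat(160,225,235,295,.075,.1)
stat(160,225,235,295,.02,.1)
stat(250,350,160,265,.09,.14); stat(250,350,160,265,.02,.14)
P=pts("side",S["d"]); T=S
print("side")
stat(295,352,290,350,.035,.052);stat(295,352,290,350,.075,.1);stat(295,352,290,350,.02,.1)
stat(245,330,205,290,.09,.14)
E
```

```text
bench z -0.00025582975385319163
0.035 0.052 1197 c [0.4541 0.322  0.045 ] rect ((456.9490051269531, 326.02056884765625), (102.1717300415039, 100.77786254882812), 17.107257843017578) pxmean [191.27568922 264.49958229]
0.075 0.1 113 c [0.4565 0.3248 0.0869] rect ((457.1347961425781, 325.7818298339844), (14.947874069213867, 41.385498046875), 52.092811584472656) pxmean [187.16814159 261.76106195]
0.02 0.1 1612 c [0.4535 0.3203 0.046 ] rect ((456.8584289550781, 325.98431396484375), (102.12079620361328, 101.0226821899414), 17.338964462280273) pxmean [191.56699752 264.73325062]
0.09 0.14 575 c [0.5757 0.0461 0.1208] rect ((577.4432983398438, 45.01942443847656), (26.558637619018555, 191.83668518066406), 30.499698638916016) pxmean [299.4173913  210.36173913]
0.02 0.14 1408 c [0.5874 0.0315 0.0497] rect ((591.4866333007812, 42.30109405517578), (143.87425231933594, 210.68536376953125), 30.383596420288086) pxmean [302.65127841 209.38920455]
side
0.035 0.052 920 c [0.4559 0.351  0.0463] rect ((457.3932189941406, 327.8954162597656), (100.17243957519531, 104.64702606201172), 17.590383529663086) pxmean [322.33043478 322.40434783]
0.075 0.1 132 c [0.4564 0.3323 0.0879] rect ((457.849853515625, 327.5923156738281), (18.07880210876465, 44.531429290771484), 54.82136535644531) pxmean [323.0530303  306.46212121]
0.02 0.1 1554 c [0.4561 0.3469 0.0469] rect ((457.4653625488281, 327.91827392578125), (100.32380676269531, 104.64702606201172), 17.590383529663086) pxmean [322.54054054 321.89446589]
0.09 0.14 394 c [0.5686 0.0667 0.1197] rect ((578.6719970703125, 44.59101867675781), (25.936689376831055, 200.18820190429688), 30.38246726989746) pxmean [291.95685279 231.56852792]
```

View pics/crop.png

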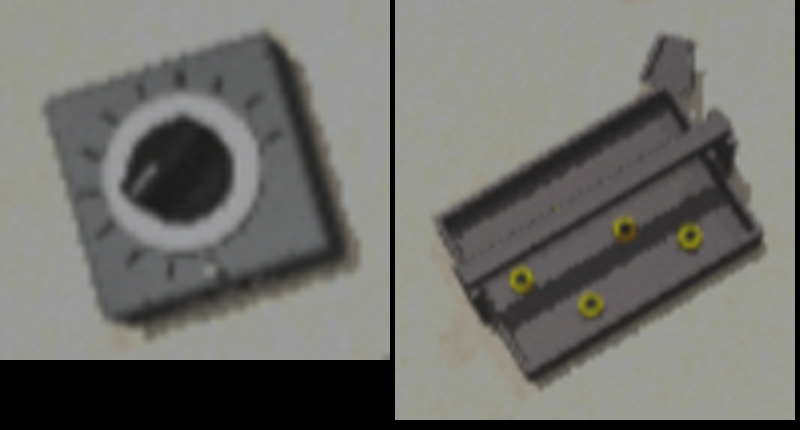

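Crop: the zero pin is at about top px (195,280) on the window side, and the knob's white line points lower-left. That puts q at about 0.95 rad and the counter's yaw at about 17°. The spout (px ~(416/4+250...)=(317,176)) gives the tote's +x at about -59.5° and its bar top at z≈0.121, which matches the text. Four spacers are visible and one is hidden by the bar.

```bash
cat >> h.py <<'E'
def plan(p,yaw=None,s=None):
    """shift in tool axes to put TCP at p and turn so tool y lies along yaw (mod pi)"""
    s=s or ctrl.get_state(); R=cv2.Rodrigues(s["tool_rot"])[0]; d=R.T@(np.array(p)-s["position"])
    out=[d.round(4)]
    if yaw is not None:
        y=np.arctan2(R[1,1],R[0,1]); a=-(yaw-y); a=(a+np.pi/2)%np.pi-np.pi/2
        out+=[round(a,3),"or",round(a-np.sign(a)*np.pi,3)]
    print("y axis deg",np.degrees(np.arctan2(R[1,1],R[0,1])).round(1),"tool z",R[:,2].round(3),"q",s["joint_positions"].round(2),"->",*out)
E
python3 - <<'E'
from h import *
plan((.55,0,.40),np.radians(53)); plan((.457,.3265,.36),np.radians(53))
E
python3 -m inch
```

```text
y axis deg -63.3 tool z [-0.001  0.002 -1.   ] q [ 1.12  0.32 -0.07  1.45  0.02  1.37 -0.06] -> [ 0.4912 -0.4023  0.0044] 1.113 or -2.029
y axis deg -63.3 tool z [-0.001  0.002 -1.   ] q [ 1.12  0.32 -0.07  1.45  0.02  1.37 -0.06] -> [ 0.5551 -0.7356  0.045 ] 1.113 or -2.029Traceback (most recent call last):
TypeError: make.<locals>.jog() missing 1 required positional argument: 'text'
```

```bash
python3 -m inch '.491 -.402 0 -1.2 1;.491 -.402 0 -1.2 1;.491 -.402 0 -1.2 1;.491 -.402 0 -1.2 1;.491 -.402 0 -1.2 1;.491 -.402 0 -1.2 1;.491 -.402 0 -1.2 1;.491 -.402 0 -1.2 1;.491 -.402 0 -1.2 1;.491 -.402 0 -1.2 1;.491 -.402 0 -1.2 1;.491 -.402 0 -1.2 1;.491 -.402 0 -1.2 1;.555 -.736 .045 -2.029 1;.555 -.736 .045 -2.029 1;.555 -.736 .045 -2.029 1;.555 -.736 .045 -2.029 1;.555 -.736 .045 -2.029 1;.555 -.736 .045 -2.029 1;.555 -.736 .045 -2.029 1' 30
python3 - <<'E'
from h import *
plan((.457,.3265,.2455),np.radians(53))
E
```

```text
time: 2.1
position: [0.4555, 0.3287, 0.3593]
tool_rot: [-0.993, -2.98, -0.0]
ft_force: [1.1, -0.2, 0.4]
grip_width: 0.999
grip_force: 0.0
y axis deg 53.2 tool z [-0.  0. -1.] q [ 0.13  0.28 -0.94  1.71  0.23  1.27  0.08] -> [-0.0026 -0.0009  0.1138] 0.003 or -3.139
```

```bash
python3 -m inch '-.002 -.001 .05 0 1;-.002 -.001 .08 0 1;-.002 -.001 .113 0 .6;-.002 -.001 .113 0 .5;-.002 -.001 .113 0 0;-.002 -.001 .113 0 0;-.002 -.001 .113 0 0;-.002 -.001 .113 0 0;-.002 -.001 .113 0 0;-.002 -.001 .113 0 0' 25
```

```text
time: 3.1
position: [0.458, 0.3245, 0.2472]
tool_rot: [0.997, 2.978, 0.0]
ft_force: [0.0, 0.2, 0.5]
grip_width: 0.358
grip_force: 0.0
```

```bash
python3 -m inch '0 0 .0015 0 0;0 0 .0015 0 0;0 0 .0015 0 0;0 0 .0015 0 0;0 0 .0015 0 0' 25
```

```text
time: 3.6
position: [0.4587, 0.3258, 0.2455]
tool_rot: [0.996, 2.978, 0.008]
ft_force: [3.8, 6.0, -4.9]
grip_width: 0.155
grip_force: 25.0
```

```bash
python3 -m inch '0 0 0 -.12 0;0 0 0 -.24 0;0 0 0 -.36 0;0 0 0 -.48 0;0 0 0 -.6 0;0 0 0 -.7 0;0 0 0 -.8 0;0 0 0 -.85 0;0 0 0 -.9 0;0 0 0 -.94 0;0 0 0 -.98 0;0 0 0 -1.02 0;0 0 0 -1.04 0;0 0 0 -1.04 0;0 0 0 -1.04 0'
python3 - <<'E'
from h import *
plan((.457,.3265,.2455),np.radians(107)); s=ctrl.get_state(); print(s["torque"],s["ft_force"])
E
```

```text
time: 5.1
position: [0.4586, 0.3267, 0.2456]
tool_rot: [-0.613, 3.077, 0.011]
ft_force: [4.0, 7.9, -7.3]
grip_width: 0.169
grip_force: 25.5
y axis deg 112.5 tool z [ 0.003  0.008 -1.   ] q [ 0.22  0.5  -1.08  1.82  0.49  1.11  0.93] -> [0.0016 0.0005 0.0001] 0.097 or -3.045
[ 1.94138539 -1.04963558 -0.56095303] [ 4.01401758  7.85483173 -7.34495249]
```

```bash
python3 -m inch '0 0 0 0 .6;0 0 0 0 .6;0 0 0 0 .6;0 0 0 0 .6;0 0 -.05 0 1;0 0 -.1 0 1;0 0 -.12 0 1;.1 .1 -.12 0 1;.1 .1 -.12 0 1;.1 .1 -.12 0 1'
python3 - <<'E'
from h import *
im,d=ctrl.get_image("side")
P=pts("side",d); q=P[285:352,290:355].reshape(-1,3)
for lo,hi in((.035,.052),(.075,.095)):
    m=(q[:,2]>lo)&(q[:,2]<hi); print(cv2.minAreaRect((q[m,:2]*1000).astype(np.float32)))
print(plan((.458,.327,.4)))
E
```

```text
time: 6.1
position: [0.3246, 0.3793, 0.3651]
tool_rot: [0.616, -3.08, 0.0]
ft_force: [0.8, 0.8, 1.2]
grip_width: 0.962
grip_force: 0.0
((456.969482421875, 328.6666259765625), (100.7682876586914, 102.54924011230469), 16.800214767456055)
((457.67718505859375, 328.6962890625), (40.63435363769531, 17.017772674560547), 21.91921043395996)
y axis deg 113.2 tool z [-0.002 -0.001 -1.   ] q [ 0.3   0.18 -1.32  1.84  0.18  1.26  0.91] -> [-0.1072 -0.1067 -0.0351]
None
```

```bash
python3 - <<'E'
from h import *
plan((.50,.0,.40),np.radians(30.5))
E
```

```text
y axis deg 113.2 tool z [-0.002 -0.001 -1.   ] q [ 0.3   0.18 -1.32  1.84  0.18  1.26  0.91] -> [-0.0171 -0.4239 -0.0349] 1.443 or -1.699
```

```bash
python3 -m inch '-.017 -.424 -.035 1.443 1;-.017 -.424 -.035 1.443 1;-.017 -.424 -.035 1.443 1;-.017 -.424 -.035 1.443 1;-.017 -.424 -.035 1.443 1;-.017 -.424 -.035 1.443 1;-.017 -.424 -.035 1.443 1;-.017 -.424 -.035 1.443 1;-.017 -.424 -.035 1.443 1;-.017 -.424 -.035 1.443 1;-.017 -.424 -.035 1.443 1'
python3 - <<'E'
from h import *
plan((.35,.0,.40))
plan((1.0,.0,.40))
plan((.60,.0,.40))
E
```

```text
time: 7.25
position: [0.5058, -0.0077, 0.3999]
tool_rot: [-1.575, -2.717, -0.0]
ft_force: [-1.2, 0.1, -0.4]
grip_width: 0.998
grip_force: 0.0
y axis deg 29.8 tool z [-0.001  0.001 -1.   ] q [ 0.91  0.08 -0.98  1.78  0.07  1.32  0.44] -> [ 8.410e-02 -1.314e-01  1.000e-04]
y axis deg 29.8 tool z [-0.001  0.001 -1.   ] q [ 0.91  0.08 -0.98  1.78  0.07  1.32  0.44] -> [-0.2388  0.4327 -0.0005]
y axis deg 29.8 tool z [-0.001  0.001 -1.   ] q [ 0.91  0.08 -0.98  1.78  0.07  1.32  0.44] -> [-0.0401  0.0855 -0.0001]
```

Testing whether a pose near or past the inner reach limit makes the arm give up tool orientation, which would give a tilt.

```bash
python3 -m inch '.04 -.06 0 0 1;.084 -.131 0 0 1;.084 -.131 0 0 1;.084 -.131 0 0 1;.084 -.131 0 0 1;.084 -.131 0 0 1'
python3 - <<'E'
from h import *
plan((.25,.0,.40)); plan((.25,.0,.25))
E
```

```text
time: 7.85
position: [0.3652, 0.0018, 0.4041]
tool_rot: [1.567, 2.715, -0.007]
ft_force: [0.2, 0.5, -0.4]
grip_width: 0.998
grip_force: 0.0
y axis deg 30.0 tool z [ 0.004 -0.007 -1.   ] q [ 0.27 -0.3  -0.29  2.07 -0.08  1.36  0.54] -> [ 0.0561 -0.1007  0.0036]
y axis deg 30.0 tool z [ 0.004 -0.007 -1.   ] q [ 0.27 -0.3  -0.29  2.07 -0.08  1.36  0.54] -> [ 0.0574 -0.1007  0.1536]
```

```bash
python3 -m inch '.056 -.1 0 0 1;.056 -.1 0 0 1;.056 -.1 0 0 1;.056 -.1 0 0 1'
python3 - <<'E'
from h import *
plan((.25,.0,.40)); plan((.5,.0,.40))
E
```

```text
time: 8.25
position: [0.3423, 0.0099, 0.37]
tool_rot: [-1.517, -2.682, 0.048]
ft_force: [0.1, 1.6, 1.5]
grip_width: 1.001
grip_force: 0.0
y axis deg 31.0 tool z [-0.068  0.003 -0.998] q [ 0.23 -0.3  -0.27  2.14 -0.09  1.36  0.53] -> [ 0.04   -0.0857 -0.0237]
y axis deg 31.0 tool z [-0.068  0.003 -0.998] q [ 0.23 -0.3  -0.27  2.14 -0.09  1.36  0.53] -> [-0.0884  0.1281 -0.0406]
```

```bash
python3 -m inch '-.044 .064 0 0 1;-.088 .128 0 0 1;-.088 .128 0 0 1;-.088 .128 0 0 1;-.088 .128 0 0 1'
python3 - <<'E'
from h import *
plan((.5,.0,.40))
E
```

```text
time: 8.75
position: [0.4977, -0.0054, 0.3571]
tool_rot: [-1.536, -2.669, 0.061]
ft_force: [0.0, 0.4, -0.2]
grip_width: 0.998
grip_force: 0.0
y axis deg 30.2 tool z [-0.073 -0.003 -0.997] q [ 0.28  0.07 -0.33  1.85  0.02  1.3   0.46] -> [ 0.0049  0.0019 -0.043 ]
```

Useful result: at the reach limit the arm gives up some orientation, and that tilt stays in the commanded pose. It can be ratcheted up later, tilting the outer side down, which is the direction I need. Gripping the tote now.

```bash
python3 - <<'E'
from h import *
y=np.radians(30.5)
plan((.594,.0455,.35),y);plan((.590,.0455,.274),y)
E
```

```text
y axis deg 30.2 tool z [-0.073 -0.003 -0.997] q [ 0.28  0.07 -0.33  1.85  0.02  1.3   0.46] -> [-0.0046  0.1091 -0.0002] -0.005 or 3.137
y axis deg 30.2 tool z [-0.073 -0.003 -0.997] q [ 0.28  0.07 -0.33  1.85  0.02  1.3   0.46] -> [-0.0051  0.1106  0.0759] -0.005 or 3.137
```

```bash
python3 -m inch '-.005 .05 0 -.005 1;-.005 .1 0 -.005 1;-.005 .11 0 -.005 1;-.005 .11 .02 -.005 1;-.005 .11 .05 -.005 .7;-.005 .11 .076 -.005 .6;-.005 .11 .076 -.005 .5;-.005 .11 .076 -.005 .5;-.005 .11 .076 -.005 .5;-.005 .11 .076 -.005 .5' 20
python3 - <<'E'
from h import *
plan((.590,.0455,.274),np.radians(30.5))
im,d=ctrl.get_image("side"); im2,_=ctrl.get_image("top")
c=np.hstack([cv2.resize(im[180:300,220:345],None,fx=3.2,fy=3.2,interpolation=2),cv2.resize(im2[150:270,240:365],None,fx=3.2,fy=3.2,interpolation=2)])
cv2.imwrite("pics/grasp.png",c[:,:,::-1])
E
```

```text
time: 9.75
position: [0.5899, 0.0443, 0.2774]
tool_rot: [-1.536, -2.676, 0.058]
ft_force: [0.1, -0.3, -0.4]
grip_width: 0.551
grip_force: 0.0
y axis deg 30.3 tool z [-0.067 -0.005 -0.998] q [ 0.18  0.34 -0.36  1.71  0.12  1.18  0.31] -> [0.0009 0.0009 0.0034] -0.003 or 3.139
```

View pics/grasp.png

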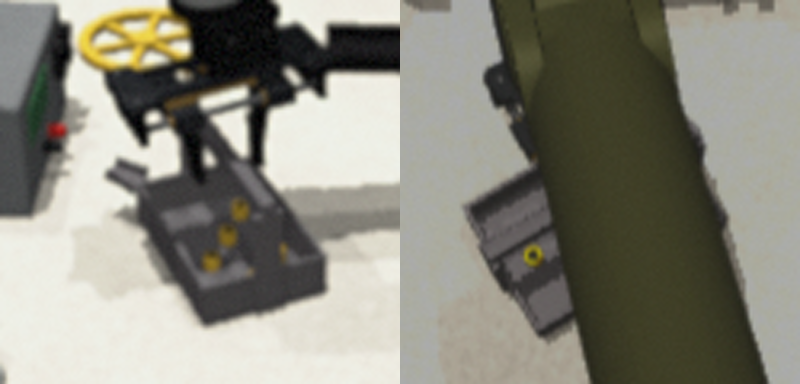

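Side view: the fingers straddle the bar near its middle, at crop (225,150) → px (290,227), with the spacers free below. Closing and lifting.

```bash
python3 -m inch '.001 .001 .003 0 0;.001 .001 .003 0 0;.001 .001 .003 0 0;.001 .001 .003 0 0;.001 .001 .003 0 0;.001 .001 .003 0 0;.001 .001 .003 0 0;.001 .001 -.01 0 0;.001 .001 -.03 0 0;.001 .001 -.05 0 0;.001 .001 -.08 0 0;.001 .001 -.11 0 0;.001 .001 -.14 0 0;.001 .001 -.14 0 0;.001 .001 -.14 0 0' 50
python3 - <<'E'
from h import *
plan((.35,0,.42)); print(ctrl.get_state()["torque"])
E
```

```text
time: 11.35
position: [0.5994, 0.0461, 0.4146]
tool_rot: [-1.535, -2.673, 0.061]
ft_force: [-0.7, 0.1, -5.0]
grip_width: 0.154
grip_force: 49.9
y axis deg 30.3 tool z [-0.071 -0.005 -0.997] q [ 0.19  0.26 -0.37  1.52  0.09  1.45  0.34] -> [ 0.0857 -0.2384  0.0125]
[-0.03209554 -0.21883073 -0.00468203]
```

```bash
python3 -m inch '.01 -.03 0 -.04 0;.02 -.06 0 -.08 0;.03 -.09 0 -.12 0;.04 -.12 0 -.16 0;.06 -.16 0 -.2 0;.07 -.2 0 -.25 0;.08 -.23 0 -.3 0;.1 -.26 0 -.35 0;.12 -.3 0 -.35 0;.14 -.33 0 -.35 0;.14 -.33 0 -.35 0;.14 -.33 0 -.35 0;.16 -.37 0 -.35 0;.16 -.37 0 -.35 0;.16 -.37 0 -.35 0'
python3 - <<'E'
from h import *
plan((.25,0,.42))
E
```

```text
time: 12.85
position: [0.3264, 0.0064, 0.3839]
tool_rot: [-1.033, -2.798, 0.104]
ft_force: [-0.6, -3.7, -3.9]
grip_width: 0.16
grip_force: 50.0
y axis deg 49.9 tool z [-0.17  -0.011 -0.985] q [-0.02 -0.3  -0.06  2.12 -0.02  1.49  0.79] -> [ 0.0575 -0.058  -0.0225]
```

```bash
python3 - <<'E'
from h import *
plan((.2,0,.45)); plan((.1,0,.5))
E
python3 -m inch '.03 -.03 -.03 0 0;.06 -.06 -.06 0 0;.09 -.09 -.06 0 0;.12 -.12 -.06 0 0;.15 -.15 -.06 0 0;.15 -.15 -.06 0 0;.15 -.15 -.06 0 0;.15 -.15 -.06 0 0;.15 -.15 -.06 0 0;.15 -.15 -.06 0 0'
python3 - <<'E'
from h import *
plan((.2,0,.45))
E
```

```text
y axis deg 49.9 tool z [-0.17  -0.011 -0.985] q [-0.02 -0.3  -0.06  2.12 -0.02  1.49  0.79] -> [ 0.0987 -0.0935 -0.0435]
y axis deg 49.9 tool z [-0.17  -0.011 -0.985] q [-0.02 -0.3  -0.06  2.12 -0.02  1.49  0.79] -> [ 0.1798 -0.1634 -0.0757]
time: 13.85
position: [0.306, 0.005, 0.377]
tool_rot: [-1.006, -2.709, 0.137]
ft_force: [0.8, -3.6, -2.6]
grip_width: 0.15
grip_force: 50.0
y axis deg 50.3 tool z [-0.263 -0.002 -0.965] q [-0.01 -0.3  -0.06  2.15 -0.04  1.56  0.79] -> [ 0.0887 -0.0832 -0.0426]
```

```bash
python3 -m inch '.05 -.05 -.03 0 0;.1 -.1 -.06 0 0;.15 -.15 -.1 0 0;.2 -.2 -.12 0 0;.25 -.25 -.15 0 0;.3 -.3 -.15 0 0;.3 -.3 -.15 0 0;.3 -.3 -.15 0 0;.3 -.3 -.15 0 0;.3 -.3 -.15 0 0;.3 -.3 -.15 0 0;.3 -.3 -.15 0 0'
python3 - <<'E'
from h import *
plan((.2,0,.45))
E
```

```text
time: 15.05
position: [0.2813, 0.0049, 0.3666]
tool_rot: [-0.919, -2.615, 0.147]
ft_force: [0.1, 2.3, -2.2]
grip_width: 0.153
grip_force: 50.0
y axis deg 53.3 tool z [-0.371  0.022 -0.928] q [ 0.26 -0.3  -0.28  2.17 -0.1   1.64  0.91] -> [ 0.0809 -0.0693 -0.0473]
```

The tilt is now 0.38 rad. Pulling closer would bring the tote near the base, so I'll swing round to the robot's left. There the same inner-limit pull adds tilt about the other axis, towards +y.

```bash
python3 - <<'E'
from h import *
for p in((.45,.08,.46),(.36,.36,.48),(.08,.5,.48)): plan(p)
E
```

```text
y axis deg 53.3 tool z [-0.371  0.022 -0.928] q [ 0.26 -0.3  -0.28  2.17 -0.1   1.64  0.91] -> [-0.0467  0.1372 -0.1477]
y axis deg 53.3 tool z [-0.371  0.022 -0.928] q [ 0.26 -0.3  -0.28  2.17 -0.1   1.64  0.91] -> [ 0.1985  0.2994 -0.1267]
y axis deg 53.3 tool z [-0.371  0.022 -0.928] q [ 0.26 -0.3  -0.28  2.17 -0.1   1.64  0.91] -> [ 0.4877  0.2455 -0.0196]
```

```bash
python3 -m inch '-.02 .05 -.05 0 0;-.04 .1 -.1 0 0;-.047 .137 -.148 0 0;-.02 .15 -.148 0 0;.02 .18 -.145 0 0;.06 .2 -.14 0 0;.1 .23 -.137 0 0;.14 .26 -.133 0 0;.198 .3 -.127 0 0;.198 .3 -.127 0 0;.25 .29 -.11 0 0;.3 .28 -.09 0 0;.35 .27 -.07 0 0;.4 .26 -.05 0 0;.44 .25 -.03 0 0;.488 .246 -.02 0 0;.488 .246 -.02 0 0;.488 .246 -.02 0 0'
python3 - <<'E'
from h import *
for p in((.08,.3,.48),(.05,.1,.55)): plan(p)
im,d=ctrl.get_image("side"); im2,_=ctrl.get_image("top")
c=np.hstack([im[:,:400],cv2.resize(im2,(400,300))[0:0].reshape(0,400,3) if 0 else im2[:,0:400]])
cv2.imwrite("pics/swing.png",c[:,:,::-1])
E
```

```text
time: 16.85
position: [0.084, 0.5016, 0.4753]
tool_rot: [-0.931, -2.612, 0.161]
ft_force: [-0.0, -0.2, -4.3]
grip_width: 0.153
grip_force: 50.0
y axis deg 52.8 tool z [-0.372  0.014 -0.928] q [-0.41  0.09 -0.96  1.65 -0.3   1.51 -0.45] -> [-0.1227 -0.16   -0.0057]
y axis deg 52.8 tool z [-0.372  0.014 -0.928] q [-0.41  0.09 -0.96  1.65 -0.3   1.51 -0.45] -> [-0.2064 -0.3486 -0.0623]
```

View pics/swing.png

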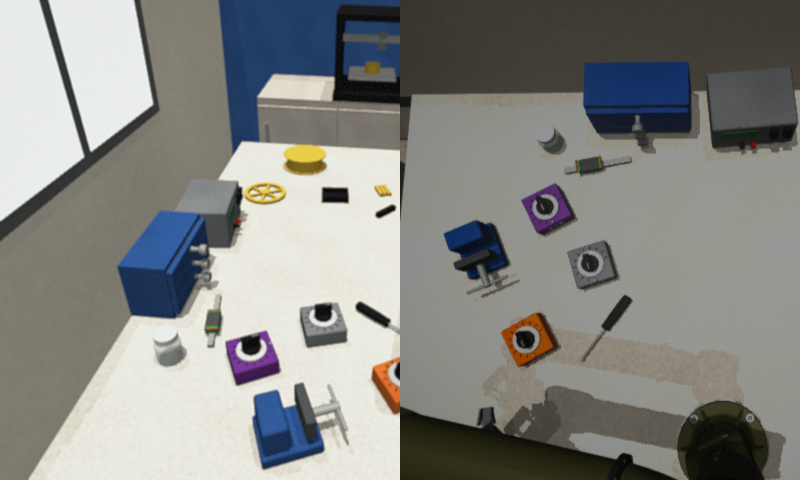

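The knob line in the top crop, (590,265) → px (190,265), now points down at the zero pin. The tote is off the bottom of the view, but the wrist still carries its weight. Pushing inwards along -y.

```bash
python3 -m inch '-.03 -.04 0 0 0;-.06 -.08 0 0 0;-.09 -.12 0 0 0;-.12 -.16 0 0 0;-.15 -.2 -.02 0 0;-.18 -.24 -.04 0 0;-.21 -.28 -.06 0 0;-.24 -.32 -.08 0 0;-.27 -.36 -.1 0 0;-.3 -.4 -.1 0 0;-.33 -.44 -.1 0 0;-.33 -.44 -.1 0 0;-.33 -.44 -.1 0 0;-.33 -.44 -.1 0 0;-.33 -.44 -.1 0 0;-.33 -.44 -.1 0 0'
python3 - <<'E'
from h import *
for p in((.08,.3,.48),(.05,.1,.55)): plan(p)
E
```

```text
time: 18.55
position: [0.1393, 0.279, 0.422]
tool_rot: [-0.937, -2.566, 0.292]
ft_force: [-1.8, -0.4, -3.1]
grip_width: 0.156
grip_force: 50.0
y axis deg 52.8 tool z [-0.429 -0.06  -0.902] q [-0.66 -0.3  -0.27  2.07 -0.39  1.69 -0.02] -> [ 0.072  -0.0367 -0.0281]
y axis deg 52.8 tool z [-0.429 -0.06  -0.902] q [-0.66 -0.3  -0.27  2.07 -0.39  1.69 -0.02] -> [-0.0175 -0.2273 -0.0664]
```

```bash
python3 - <<'E'
from h import *
for p in((.1,-.1,.55),(.14,-.1,.5)): plan(p)
E
python3 -m inch '-.02 -.04 -.01 0 0;-.04 -.08 -.03 0 0;-.06 -.12 -.05 0 0;-.08 -.16 -.07 0 0;-.1 -.2 -.1 0 0;-.12 -.24 -.1 0 0;-.14 -.28 -.1 0 0;-.16 -.32 -.1 0 0;-.18 -.36 -.1 0 0;-.2 -.4 -.1 0 0;-.2 -.4 -.1 0 0;-.2 -.4 -.1 0 0'
python3 - <<'E'
from h import *
for p in((.1,-.1,.55),(.14,-.1,.5)): plan(p)
E
```

```text
y axis deg 52.8 tool z [-0.429 -0.06  -0.902] q [-0.66 -0.3  -0.27  2.07 -0.39  1.69 -0.02] -> [-0.1832 -0.3496 -0.0759]
y axis deg 52.8 tool z [-0.429 -0.06  -0.902] q [-0.66 -0.3  -0.27  2.07 -0.39  1.69 -0.02] -> [-0.2256 -0.3106 -0.048 ]
time: 19.75
position: [0.1934, 0.1858, 0.3974]
tool_rot: [-0.918, -2.482, 0.391]
ft_force: [-0.8, -0.0, -3.1]
grip_width: 0.154
grip_force: 50.0
y axis deg 53.9 tool z [-0.512 -0.103 -0.853] q [-0.58 -0.3  -0.1   2.15 -0.27  1.79  0.21] -> [-0.0792 -0.3234 -0.0529]
y axis deg 53.9 tool z [-0.512 -0.103 -0.853] q [-0.58 -0.3  -0.1   2.15 -0.27  1.79  0.21] -> [-0.1222 -0.2814 -0.0308]
```

```bash
python3 - <<'E'
from h import *
R=cv2.Rodrigues(ctrl.get_state()["tool_rot"])[0]; d=R.T@[0,0,-1]; print("down in tote xy",-d[0],d[1],np.degrees(np.arctan2(d[1],-d[0])))
for p in((.32,.28,.42),(.55,.12,.41)): plan(p)
E
```

```text
down in tote xy 0.32221139869842874 0.41110892936403587 51.912013923907445
y axis deg 53.9 tool z [-0.512 -0.103 -0.853] q [-0.58 -0.3  -0.1   2.15 -0.27  1.79  0.21] -> [-0.0146  0.1281 -0.0938]
y axis deg 53.9 tool z [-0.512 -0.103 -0.853] q [-0.58 -0.3  -0.1   2.15 -0.27  1.79  0.21] -> [-0.279   0.1378 -0.1866]
```

```bash
python3 -m inch '0 .05 -.03 0 0;0 .1 -.06 0 0;-.015 .128 -.094 0 0;-.05 .13 -.11 0 0;-.1 .13 -.13 -.03 0;-.15 .13 -.145 -.06 0;-.19 .135 -.16 -.09 0;-.23 .138 -.17 -.12 0;-.279 .138 -.187 -.12 0;-.279 .138 -.187 -.12 0;-.279 .138 -.187 -.12 0;-.279 .138 -.187 -.12 0'
python3 - <<'E'
from h import *
R=cv2.Rodrigues(ctrl.get_state()["tool_rot"])[0]; d=R.T@[0,0,-1]; print("down in tote xy",-d[0],d[1],np.degrees(np.arctan2(d[1],-d[0])))
plan((.55,.12,.41))
im,d=ctrl.get_image("side"); im2,d2=ctrl.get_image("top"); np.savez("t1.npz",im=im,d=d,im2=im2,d2=d2)
c=np.hstack([cv2.resize(im[140:340,200:400],None,fx=2,fy=2,interpolation=2),cv2.resize(im2[110:310,180:380],None,fx=2,fy=2,interpolation=2)])
cv2.imwrite("pics/t1.png",c[:,:,::-1])
E
```

```text
time: 20.95
position: [0.5523, 0.1178, 0.4072]
tool_rot: [-0.76, -2.512, 0.34]
ft_force: [-0.6, 0.0, -4.8]
grip_width: 0.156
grip_force: 50.0
down in tote xy 0.38137115570534896 0.3658993519987306 43.81389348461711
y axis deg 61.0 tool z [-0.52  -0.093 -0.849] q [-0.36  0.36  0.16  1.46 -0.07  1.89  0.78] -> [ 0.004  -0.0003 -0.0014]
```

View pics/t1.png

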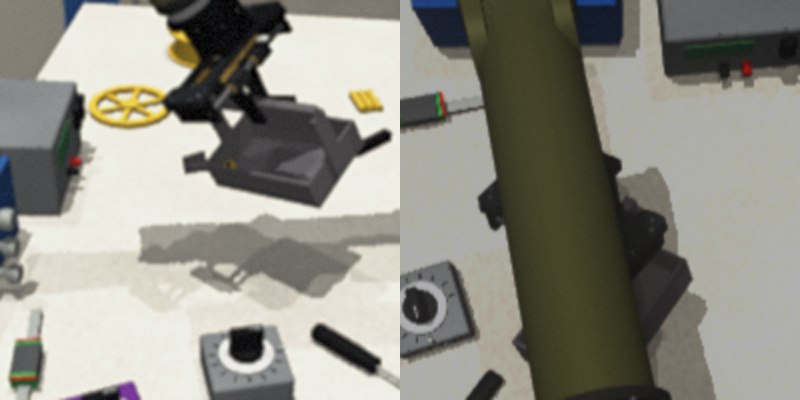

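Side view: the tote is held tilted with the spout corner low, and one spacer shows beside the spout at crop (232,164) → px (316,222). The floor's far end is empty. I'll swing the tilt direction back and forth to settle the spacers, then look from a better place.

```bash
python3 -m inch '0 0 0 -.1 0;0 0 0 -.2 0;0 0 0 -.2 0;0 0 0 -.2 0;0 0 0 -.1 0;0 0 0 0 0;0 0 0 .1 0;0 0 0 .2 0;0 0 0 .2 0;0 0 0 .2 0;0 0 0 .1 0;0 0 0 0 0;0 0 0 -.02 0;0 0 0 -.02 0'
python3 - <<'E'
from h import *
for n in("top","side"):
    f,cx,cy,R,t=cam(n); print(n,(-R.T@t).round(2),R[2].round(2))
s=ctrl.get_state();R=cv2.Rodrigues(s["tool_rot"])[0];p=s["position"]
T=np.c_[-R[:,0],R[:,1],-R[:,2]]; g=p+.1635*R[:,2]; o=g-.111*T[:,2]
w=lambda x,y,z:o+T@[x,y,z]
print("TCP",p,"grip",g,"spout corner",w(.086,.056,.004),"lowest outer",w(.09,.06,0),"origin",o)
for n in("top","side"): print(n,[np.round(proj(n,w(*q))).tolist() for q in((.086,.056,.004),(-.086,.056,.004),(.086,-.056,.004),(-.086,-.056,.004),(0,0,.111))])
im,d=ctrl.get_image("side"); h=cv2.cvtColor(im,cv2.COLOR_RGB2HSV); m=cv2.inRange(h,(20,120,50),(35,255,255))
P=pts("side",d)
k,l,st,c=cv2.connectedComponentsWithStats(m)
for i in range(1,k):
    q=np.median(P[l==i],0)
    if st[i,4]>3: print(st[i],c[i].round(1),q.round(3),"in tote",(T.T@(q-o)).round(3))
for p in((.45,-.3,.41),(.6,-.3,.45)):plan(p)
E
```

```text
time: 22.45
position: [0.5524, 0.1184, 0.408]
tool_rot: [-0.734, -2.52, 0.334]
ft_force: [-0.7, 0.1, -3.8]
grip_width: 0.153
grip_force: 50.0
top [0.28 0.02 1.39] [ 0.18 -0.02 -0.98]
side [0.4  1.13 0.82] [ 0.06 -0.83 -0.55]
TCP [0.55238473 0.11842018 0.40797098] grip [0.46753409 0.10301744 0.26906319] spout corner [0.49965532 0.09124698 0.12480411] lowest outer [0.50226563 0.09194293 0.1184243 ] origin [0.40992906 0.09256053 0.17475882]
top [[281.0, 241.0], [237.0, 291.0], [319.0, 258.0], [277.0, 312.0], [271.0, 244.0]]
side [[316.0, 236.0], [362.0, 239.0], [336.0, 208.0], [382.0, 207.0], [328.0, 193.0]]
[365  62  14  12 141] [372.2  67.9] [ 0.347 -1.387  0.237] in tote [ 0.754 -1.27  -0.119]
[285 154  15  20 188] [291.6 164.5] [ 0.663 -0.561  0.025] in tote [ 0.608 -0.375 -0.058]
[322 160   5   6  12] [323.9 162.4] [0.481 0.104 0.355] in tote [-0.024 -0.024  0.191]
[319 165   2   4   5] [319.8 166.8] [0.489 0.121 0.349] in tote [-0.025 -0.005  0.192]
[310 170  10  11  21] [314.1 175.3] [0.501 0.145 0.336] in tote [-0.025  0.025  0.189]
[298 174   6   7  14] [300.9 177.4] [0.536 0.125 0.32 ] in tote [0.018 0.029 0.192]
[245 183  39  21 431] [263.9 192.8] [ 0.736 -0.337  0.012] in tote [ 0.542 -0.154 -0.009]
[375 185  16  11 109] [382.4 190.1] [ 0.294 -0.413  0.015] in tote [ 0.258 -0.411 -0.244]
[314 221   3   3   7] [315. 222.] [0.504 0.073 0.157] in tote [0.087 0.031 0.032]
[210 330   5   1   5] [212. 330.] [0.723 0.375 0.021] in tote [0.132 0.424 0.058]
y axis deg 62.1 tool z [-0.519 -0.094 -0.85 ] q [-0.36  0.36  0.15  1.46 -0.07  1.89  0.79] -> [-0.1572 -0.3906  0.0908]
y axis deg 62.1 tool z [-0.519 -0.094 -0.85 ] q [-0.36  0.36  0.15  1.46 -0.07  1.89  0.79] -> [-0.2519 -0.3394 -0.021 ]
```

```bash
python3 - <<'E'
from h import *
s=ctrl.get_state();R=cv2.Rodrigues(s["tool_rot"])[0]
T=np.c_[-R[:,0],R[:,1],-R[:,2]]
for p in((.55,.12,.41),(.3,.5,.41),(.45,.45,.41),(.6,.35,.41),(.6,.35,.36),(.2,.6,.36),(.5,.55,.40)):
    p=np.array(p); o=p-.2745*T[:,2]; c=o+T@[.06,.03,.02]
    for n in("side","top"):
        f,cx,cy,Rc,t=cam(n); v=T.T@(-Rc.T@t-c); print(p,n,(v[:2]/v[2]).round(2),np.round(proj(n,c)))
plan((.45,.45,.42)); plan((.5,.3,.42)); print(ctrl.get_state()["time"])
E
```

```text
[0.55 0.12 0.41] side [-1.42  0.94] [325. 225.]
[0.55 0.12 0.41] top [-0.62 -0.63] [282. 248.]
[0.3  0.5  0.41] side [-0.69  0.53] [433. 335.]
[0.3  0.5  0.41] top [-0.18 -0.77] [114. 361.]
[0.45 0.45 0.41] side [-0.98  0.56] [359. 311.]
[0.45 0.45 0.41] top [-0.34 -0.85] [139. 294.]
[0.6  0.35 0.41] side [-1.38  0.65] [295. 277.]
[0.6  0.35 0.41] top [-0.55 -0.9 ] [184. 229.]
[0.6  0.35 0.36] side [-1.32  0.58] [295. 293.]
[0.6  0.35 0.36] top [-0.55 -0.88] [189. 233.]
[0.2  0.6  0.36] side [-0.48  0.41] [489. 398.]
[0.2  0.6  0.36] top [-0.07 -0.76] [ 76. 405.]
[0.5  0.55 0.4 ] side [-0.99  0.41] [332. 349.]
[0.5  0.55 0.4 ] top [-0.33 -0.99] [ 98. 273.]
y axis deg 62.1 tool z [-0.519 -0.094 -0.85 ] q [-0.36  0.36  0.15  1.46 -0.07  1.89  0.79] -> [0.2647 0.2245 0.0117]
y axis deg 62.1 tool z [-0.519 -0.094 -0.85 ] q [-0.36  0.36  0.15  1.46 -0.07  1.89  0.79] -> [ 0.1444  0.1226 -0.0002]
22.5
```

```bash
python3 -m inch '.01 -.01 -.025 0 0;.05 .02 -.025 0 0;.08 .05 -.022 0 0;.11 .08 -.02 0 0;.14 .11 -.018 0 0;.17 .13 -.016 0 0;.2 .16 -.015 0 0;.23 .185 -.014 0 0;.26 .2 -.014 0 0;.276 .213 -.014 0 0;.276 .213 -.014 0 0;.276 .213 -.014 0 0;.276 .213 -.014 0 0'
python3 - <<'E'
from h import *
s=ctrl.get_state();R=cv2.Rodrigues(s["tool_rot"])[0];p=s["position"]
T=np.c_[-R[:,0],R[:,1],-R[:,2]]; o=p-.2745*T[:,2]
print([np.round(proj("side",o+T@np.array(q))).tolist() for q in((.086,.056,.004),(-.086,.056,.004),(.086,-.056,.004),(-.086,-.056,.004))])
im,d=ctrl.get_image("side"); im2,_=ctrl.get_image("top"); np.savez("t2.npz",im=im,d=d)
c=np.hstack([cv2.resize(im[190:340,290:440],None,fx=3,fy=3,interpolation=2),cv2.resize(im2[200:350,60:176],None,fx=3,fy=3,interpolation=2)])
cv2.imwrite("pics/t2.png",c[:,:,::-1])
E
```

```text
time: 23.8
position: [0.4505, 0.448, 0.4502]
tool_rot: [-0.737, -2.52, 0.336]
ft_force: [0.3, -0.5, -4.0]
grip_width: 0.157
grip_force: 50.0
[[348.0, 309.0], [417.0, 324.0], [373.0, 269.0], [441.0, 277.0]]
```

View pics/t2.png

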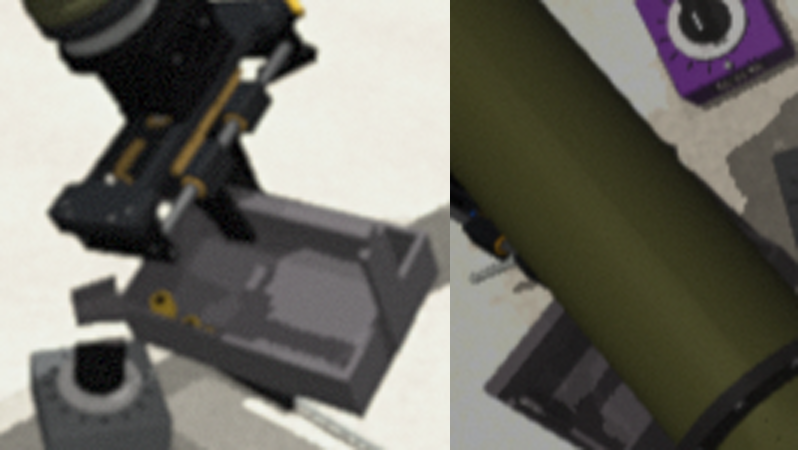

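Side view: spacers show near the spout corner at crop (160,303), (192,322) and (208,326), against the near wall. The rest of the floor is clear. Locating them in the tote's frame.

```bash
python3 - <<'E'
from h import *
s=ctrl.get_state();R=cv2.Rodrigues(s["tool_rot"])[0];p=s["position"]
T=np.c_[-R[:,0],R[:,1],-R[:,2]]; o=p-.2745*T[:,2]
im=np.load("t2.npz")["im"]; h=cv2.cvtColor(im,cv2.COLOR_RGB2HSV); m=cv2.inRange(h,(15,110,40),(38,255,255)); m[:265]=0;m[:,:320]=0;m[330:]=0;m[:,440:]=0
P=pts("side",np.load("t2.npz")["d"])
k,l,st,c=cv2.connectedComponentsWithStats(m)
for i in range(1,k): 
    oo,d=ray("side",*c[i]); a=T.T@(oo-o); b=T.T@d
    print(st[i],c[i].round(1),"depth",(T.T@(np.median(P[l==i],0)-o)).round(3),"z=.018:",(a+b*(.018-a[2])/b[2]).round(3),"z=.032",(a+b*(.032-a[2])/b[2]).round(3))
print("rim spout corner px",np.round(proj("side",o+T@[.09,.06,.045])),"-x +y rim",np.round(proj("side",o+T@[-.09,.06,.045])))
E
```

```text
[340 287   9   9  59] [344.  290.9] depth [0.093 0.033 0.035] z=.018: [0.111 0.022 0.018] z=.032 [0.096 0.031 0.032]
[352 295   5   4  10] [354.1 296.5] depth [0.065 0.037 0.03 ] z=.018: [0.076 0.032 0.018] z=.032 [0.061 0.04  0.032]
rim spout corner px [336. 298.] -x +y rim [408. 313.]
```

```bash
python3 - <<'E'
from h import *
plan((.42,.51,.45))
E
python3 -m inch '0 0 0 -.12 0;0 0 0 -.24 0;0 0 0 -.36 0;0 0 0 -.36 0;0 0 0 -.36 0;0 0 0 -.24 0;0 0 0 -.12 0;0 0 0 0 0;0 0 0 .12 0;0 0 0 .22 0;0 0 0 .22 0;0 0 0 .22 0;0 0 0 .1 0;0 0 0 0 0;0 0 0 -.03 0;0 0 0 -.03 0'
python3 - <<'E'
from h import *
plan((.42,.51,.45))
E
```

```text
y axis deg 62.0 tool z [-0.519 -0.094 -0.85 ] q [-0.73  0.46 -0.01  1.22 -0.3   1.92  0.22] -> [0.0569 0.0379 0.0104]
time: 25.5
position: [0.4497, 0.449, 0.4505]
tool_rot: [-0.696, -2.528, 0.324]
ft_force: [-0.7, 0.1, -3.8]
grip_width: 0.152
grip_force: 50.0
y axis deg 63.8 tool z [-0.519 -0.094 -0.849] q [-0.73  0.46 -0.02  1.22 -0.3   1.92  0.25] -> [0.0545 0.0391 0.0101]
```

```bash
python3 -m inch '.02 .013 .003 0 0;.04 .028 .006 0 0;.055 .039 .01 0 0;.055 .039 .01 0 0;.055 .039 .01 0 0'
python3 - <<'E'
from h import *
s=ctrl.get_state();R=cv2.Rodrigues(s["tool_rot"])[0];p=s["position"]
T=np.c_[-R[:,0],R[:,1],-R[:,2]]; o=p-.2745*T[:,2]; print(p)
im,d=ctrl.get_image("side"); np.savez("t3.npz",im=im,d=d)
u,v=np.round(proj("side",o+T@[.04,.03,.03])).astype(int); print(u,v)
c=cv2.resize(im[v-55:v+45,u-55:u+75],None,fx=6,fy=6,interpolation=2)
cv2.imwrite("pics/t3.png",c[:,:,::-1])
E
```

```text
time: 26.0
position: [0.4191, 0.5106, 0.4499]
tool_rot: [-0.694, -2.529, 0.326]
ft_force: [-0.2, -0.8, -3.3]
grip_width: 0.152
grip_force: 50.0
[0.41913928 0.51057524 0.44993528]
381 318
```

View pics/t3.png

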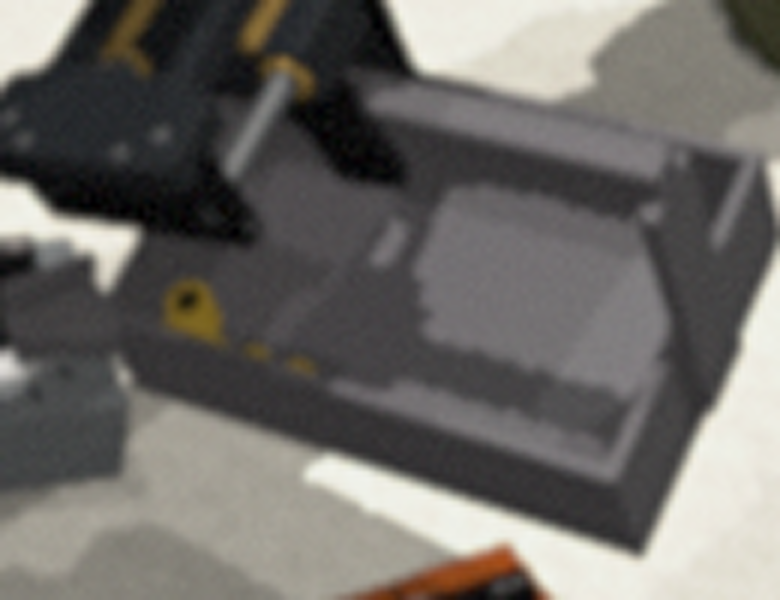

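Side crop: one spacer with its hole visible at (190,305), and two more tops along the near wall at (260,352) and (300,365). Beyond that the wall is bare, so the other two are in the corner. Checking the outermost one's distance against the rim.

```bash
python3 - <<'E'
from h import *
s=ctrl.get_state();R=cv2.Rodrigues(s["tool_rot"])[0];p=s["position"]
T=np.c_[-R[:,0],R[:,1],-R[:,2]]; o=p-.2745*T[:,2]
px=lambda x,y:np.array([326+x/6,263+y/6])
obs=[px(130,320),px(620,475),px(755,160)]
pr=[np.array(proj("side",o+T@np.array(q))) for q in((.09,.06,.045),(-.09,.06,.045),(-.09,-.06,.045))]
df=[a-b for a,b in zip(obs,pr)]; print(np.round(df,1))
sh=np.mean(df,0)
for q in((190,285),(260,350),(300,362),(315,372)):
    u=px(*q)-sh; oo,d=ray("side",*u); a=T.T@(oo-o); b=T.T@d
    r=a+b*(.018-a[2])/b[2]; print(q,r.round(3),"dist",np.hypot(r[0]-.086,r[1]-.056).round(3))
print("low corner z",(o+T@[.09,.06,0]).round(3), "tilt",np.degrees(np.arccos(T[2,2])))
plan((.40,.45,.42)); plan((.5,.2,.42))
E
```

```text
[[-2.3 -5.9]
 [-2.1  3.2]
 [-5.   7. ]]
(190, 285) [0.108 0.011 0.018] dist 0.05
(260, 350) [0.066 0.031 0.018] dist 0.032
(300, 362) [0.049 0.032 0.018] dist 0.044
(315, 372) [0.042 0.035 0.018] dist 0.049
low corner z [0.37  0.486 0.16 ] tilt 31.824036348267597
y axis deg 63.8 tool z [-0.519 -0.095 -0.85 ] q [-0.8   0.51 -0.05  1.16 -0.33  1.91  0.14] -> [-0.029  -0.0481  0.0415]
y axis deg 63.8 tool z [-0.519 -0.095 -0.85 ] q [-0.8   0.51 -0.05  1.16 -0.33  1.91  0.14] -> [-0.2369 -0.217   0.0135]
```

```bash
python3 - <<'E'
from h import *
plan((.48,.30,.45)); plan((.55,.1,.43)); plan((.55,.10,.392))
E
```

```text
y axis deg 63.8 tool z [-0.519 -0.095 -0.85 ] q [-0.8   0.51 -0.05  1.16 -0.33  1.91  0.14] -> [-0.1568 -0.1516 -0.0111]
y axis deg 63.8 tool z [-0.519 -0.095 -0.85 ] q [-0.8   0.51 -0.05  1.16 -0.33  1.91  0.14] -> [-0.3236 -0.2838 -0.0114]
y axis deg 63.8 tool z [-0.519 -0.095 -0.85 ] q [-0.8   0.51 -0.05  1.16 -0.33  1.91  0.14] -> [-0.3386 -0.2706  0.0209]
```

```bash
python3 -m inch '-.015 -.015 -.001 0 0;-.04 -.04 -.003 0 0;-.07 -.067 -.005 0 0;-.1 -.095 -.008 0 0;-.13 -.125 -.01 0 0;-.157 -.151 -.011 0 0;-.19 -.18 -.011 0 0;-.225 -.205 -.011 0 0;-.26 -.233 -.011 0 0;-.29 -.258 -.011 -.05 0;-.31 -.274 -.011 -.08 0;-.324 -.284 -.011 -.1 0;-.328 -.28 0 -.1 0;-.333 -.276 .01 -.1 0;-.337 -.272 .018 -.1 0;-.339 -.271 .021 -.1 0;-.339 -.271 .021 -.1 0;-.339 -.271 .021 -.1 0;-.339 -.271 .021 -.1 0;-.339 -.271 .021 -.1 0'
python3 -m inch '0 0 0 0 0;0 0 0 0 0;0 0 0 0 0;0 0 0 0 0;0 0 0 0 0'
python3 - <<'E'
from h import *
im,d=ctrl.get_image("side"); im2,d2=ctrl.get_image("top"); P=pts("side",d)
s=ctrl.get_state();R=cv2.Rodrigues(s["tool_rot"])[0];p=s["position"]
T=np.c_[-R[:,0],R[:,1],-R[:,2]]; o=p-.2745*T[:,2]; print(p,"low",o+T@[.09,.06,0],np.abs(s["qd"]).max())
q=P[150:280,270:420].reshape(-1,3); m=(np.linalg.norm(q-o,axis=1)<.13)&(q[:,2]>.06); print("measured low z pct",np.percentile(q[m,2],[.2,1,5]).round(3))
P2=pts("top",d2); k=P2[235:295,160:225].reshape(-1,3)
for lo,hi in((.035,.052),(.075,.1)):
    mm=(k[:,2]>lo)&(k[:,2]<hi); print(cv2.minAreaRect((k[mm,:2]*1000).astype(np.float32)))
c=cv2.resize(im[130:290,240:440],None,fx=4,fy=3.75,interpolation=2); cv2.imwrite("pics/t4.png",c[:,:,::-1])
E
```

```text
time: 28.05
position: [0.55, 0.1002, 0.392]
tool_rot: [-0.566, -2.553, 0.289]
ft_force: [0.2, 0.7, -4.3]
grip_width: 0.156
grip_force: 50.0
time: 28.55
position: [0.55, 0.1, 0.3915]
tool_rot: [-0.566, -2.552, 0.289]
ft_force: [0.0, -0.1, -4.1]
grip_width: 0.159
grip_force: 50.0
[0.54996111 0.10008993 0.39145882] low [0.49840752 0.08765214 0.10122136] 0.001198647063903638
measured low z pct [0.118 0.127 0.138]
((456.7371826171875, 325.8685302734375), (102.55897521972656, 100.91547393798828), 16.662212371826172)
((456.7860107421875, 326.08349609375), (40.600440979003906, 15.381033897399902), 15.096622467041016)
```

View pics/t4.png

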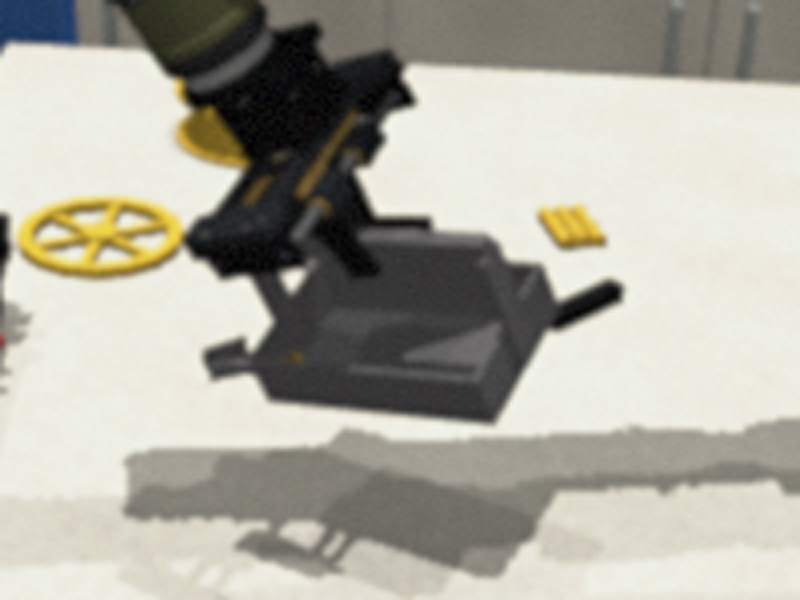

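Side view: the tote is still and tilted, its lowest corner about 0.11 m up, with spacers by the spout corner at crop (292,356). The knob bar is about 1.5° from the counter's axis. Handing in.

```bash
python3 -c "
from bench import ctrl
print(ctrl.close_job())"
```

```text
the job is handed in; nothing more can be done
None
```

I handed the job in at 28.6 s with the knob about 0.03 rad from zero and the tote held still at about 30° with its lowest corner about 11 cm up; three spacers were seen within about 50 mm of the spout corner, and the other two were hidden behind the wall and never seen there.

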